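# Unsnap and push the fan filter cover off the blue power supply

### The arm

A 7-joint arm with a two-finger parallel gripper is mounted at the origin on the work surface. World frame = base frame: x ahead of the robot, y to its left, z up, the work surface at z = 0. Lengths are in m, angles in rad, forces in N, time in s.
With the tool pointing down it reaches from about 0.4 to 0.9 m from the base axis. Payload 5.6 kg.
Tool frame: the origin (TCP) lies at the very end of the fingers, on their centre line; the grasp point (between the pads) lies 19 mm behind it; z points along the fingers, y is the line along which they close (so a half turn about z gives the same grasp; the last joint's range is limited). The gripper opens to 92 mm and grips with 3 to 60 N. Pads are 20 mm wide; open, the fingers measure 128 mm over their backs; the gripper's body (75 mm by 189 mm) begins 69 mm behind the grasp point.
Start: joints at [1.239, 0.468, -0.012, 1.603, 0.006, 1.071, -0.056], TCP at [0.185, -0.623, 0.176] pointing down, gripper open.
Joint ranges: [-2.53, 2.53], [-0.31, 2.02], [-1.57, 1.55], [0.28, 2.44], [-1.29, 4.43], [0.15, 1.84], [-2.92, 2.92]. Speed limits (rad/s): [2.57, 2.57, 3.14, 3.14, 3.14, 3.14, 3.14].

### API

Orientations are given as a unit quaternion [x, y, z, w].
In Python, from workcell import env gives the robot as it stands.
- The arm moves only by the tool drive_tool, never from a script. Its arguments are lists of equal length, an entry for each row: "xyz": the shift along the world's x, y, z in mm, a list of three; "roll": the turn about the world's z in rad; "grip": the opening in per cent of the stroke, from 0 (shut) to 100 (fully open). A call has 1 to 12 rows; each row shifts and turns the commanded pose from where the row before left it; what a row does not reach is not made up. A row lasts 1/10 s, in which the tool goes at most 50 mm and 8.59 degrees, less where a joint would pass 70% of its speed; a pose out of reach is approached as far as the arm can. A call with a gripper value outside its range is refused whole. The fingers move at their own pace and stop on an object; the grip force is fixed at half the most. Time passes only in rows, so rows that do not move let the fingers close. It gives the time, the measured TCP pose, the force, the opening and the grip force at its end, in the units of the state.
- env.state(): the state, without advancing time (a new reading comes with each control period).
- env.grab_frame(name): name is "scene" or "top" or "wrist"; returns (picture, depth): 480x640x3 uint8, red, green, blue; 480x640 float32, m along the optical axis (not along the pixel's ray), 0 where there is no reading.
- env.calibration(name): a dict with "fx", "fy", "cx", "cy" (pixels), "eye" and "attitude" of the camera in the world. Camera axes: x right, y down, z forward; pixel columns grow to the right and rows downward; lengths in m; the calibration is good to about 2 mm. The wrist camera is an equidistant fisheye: a pixel r from the principal point sees the ray r / f radians off the axis. A picture is of the moment at which its call begins: read the wrist's pose just before it. calibration takes no time and is no camera call; for the wrist camera it gives the pose at the moment of the call.
- env.finish_job(): hands the job in; it is judged then, once.
Trained networks look in the newest picture that a camera, given by its name, has taken for a name from the list of things; names that differ only in an ending like _2 or _b are one class to them, and where a whole thing is asked for, a point or a joint stands for the part that bears it (a point fixed in the world has none). Each returns a list of dicts, best first, with "confidence" (0 to 1); they miss things now and then, are a little off and sometimes report something else, mostly with a low value. They report only what shows in the picture. A call takes as long as a camera call.
- env.look_for(query, camera): "xyz" ([x, y, z] in m, in world coordinates, good to about 4 mm: the middle of the surface that is visible of it).
- env.regions_of(query, camera): "region" (480x640 bool, what is visible of it).
The state is a dict: "t": time; "joints": joint angles; "qd": joint speeds; "tau": joint torques, N m; "eef_pos": TCP position; "ee_rot": TCP orientation; "ft_force": force on the tool from outside, world axes, zero at the start; "wrist_torque": the same for the moment, N m; "width": opening from 0.0 (shut) to 1.0 (fully open); "gripper_force": force on a finger pad.
Only numpy, scipy, OpenCV 4.12 (cv2) and the standard library are available. Lean on these libraries where they do the work, as an engineer would, in place of code of your own. Each camera call takes 0.05 s, during which the arm holds its last target. There are 200 camera calls.

### The job

On the blue power supply, press the orange snap tab all the way in, then push the released filter cover along its rails, over the tab, until the whole fan opening is uncovered. Only press and push with the fingers: the cover must stay lying flat on the case, not be lifted or pushed off onto the table. Leave the white power supply closed and everything else on the bench where it is.

Things in the scene. Friction and masses are not known exactly. Their poses are not given: they have to be found in the camera images.
- psu_blue: Blue bench power supply, fixed: flat case 130 mm (its x) by 220 mm (its y), deck 60 mm above the table. Origin at the centre of its underside, z up. x points away from its black front panel; y runs from the fan end to the bare end, the way the cover slides off. Starts turned at most 0.4 rad. Guide rails along y, 8 mm high, full length, inner faces at x +-51 mm, open at the bare end.
- stop_blue (a point): Top middle of the low stop across the fan end of the blue unit's deck, at x 0, y -106.5 mm, z 66 mm of the unit. The stop is 6 mm high, 5 mm thick (y) and 60 mm wide (x); the cover stands 14 mm higher, so fingertips pass over the stop to push the cover's trailing edge.
- seat_blue (a point): Centre of the blue unit's round fan opening (66 mm diameter), on the deck at x 0, y -60 mm, z 60 mm of the unit; axes as the unit's. The cover starts centred here, within 2 mm.
- cover_blue: Filter cover of the blue unit, loose, about 0.15 kg: grey slab with black grille, 98 (x) by 84 (y) by 20 mm high, over the fan opening. Origin at the centre of its underside, axes as the unit's. Stands on two runners at its +-x edges, the rest 4 mm clear of the deck. 2 mm play to each rail, to the stop behind and to the tab ahead. Slides with a newton or so; blocked while the tab is up.
- edge_blue (a point): Middle of the cover's trailing face (the end at the stop, facing -y), at x 0, y -42 mm, z 13 mm of the cover: a good place to push towards the unit's +y.
- tab_blue (a joint): How far the blue unit's orange tab is pressed in (down), m. Starts at 0 to 0.002, standing 12 to 10 mm above the deck and blocking the cover; end stop at 0.010, 2 mm above the deck, where the cover passes over it (free from about 0.0085). Resists with about 4 N, has no return spring: it stays where it is pushed.
- tab_blue_top (a point): Centre of the top face of the blue unit's tab, an orange block 40 mm (x) by 36 mm (y), at x 0, y +2 mm of the unit; moves down with the tab, 72 mm above the table when the joint reads 0, 62 mm at the end stop.
- psu_white: White power supply of the same make, shape and size as the blue one, fixed beside it (either of the two may be on the left); same axes. Leave it closed.
- cover_white: Filter cover of the white unit, like the blue unit's cover (its origin likewise); it must stay where it is.
- tab_white (a joint): The white unit's orange tab, like joint tab_blue; must stay up.
- flux_tin: small green tin, 44 mm diameter, 36 mm tall, standing between the two power supplies; origin at the centre of its underside
- screwdriver: screwdriver lying on the mat on the robot's side of the work, about 200 mm long and under 40 mm high; origin near its middle
- brush: cleaning brush lying on the mat on the robot's side of the work, about 200 mm long and under 40 mm high; origin near its middle
- cup: white cup, 72 mm diameter, 90 mm tall, beyond the power supplies; origin at the centre of its underside
- spray_bottle: bottle with yellow label and red cap, 56 mm diameter, 150 mm tall, beyond the power supplies; origin at the centre of its underside
- multimeter: green handheld meter lying flat beyond the power supplies, 160 x 78 x 34 mm; origin at the centre of its underside
- heatsink: finned aluminium heat sink, 60 x 60 x 32 mm, beyond the power supplies; origin at the centre of its underside

How it is judged:
On the way, in this order (a step that is already met when the one before it is completed fails the run):
1. the blue unit's tab is pressed in (at least 8.5 of 10 mm) while its cover is still on its seat (value of joint tab_blue above 0.0085 m and y of cover_blue in the frame of seat_blue below 0.01 m), for 0.1 s.
2. the blue unit's cover has been pushed clear of the fan opening and lies flat on the deck (y of cover_blue in the frame of seat_blue above 0.074 m and z of cover_blue in the frame of seat_blue between -0.004 and 0.006 m and angle between cover_blue's own z axis and vertical below 0.08 rad), for 0.2 s.
At the end, for the whole second after the job is handed in: The blue unit's tab is in (over 8.5 mm); its cover lies at rest and flat (within 0.08 rad) on the blue unit's deck, its centre at least 74 mm from the fan opening's centre along the sliding direction; the white unit's cover has moved less than 8 mm and its tab less than 5 mm in (all of step 2 and value of joint tab_blue above 0.0085 m and linear speed of cover_blue below 0.01 m/s and distance of cover_white from where it was at the start of the episode below 0.008 m and value of joint tab_white below 0.005 m); the robot touches nothing.
It fails at once if the blue unit's cover is lifted or carried (more than 12 mm above the deck, or tipped by more than 0.25 rad) (z of cover_blue in the frame of seat_blue above 0.012 m or angle between cover_blue's own z axis and vertical above 0.25 rad).
It fails at once if the blue unit's cover falls off the case (z of cover_blue in the frame of seat_blue below -0.015 m).
It fails at once if the white unit's cover is moved by more than 8 mm or its tab pressed by more than 5 mm (distance of cover_white from where it was at the start of the episode above 0.008 m or value of joint tab_white above 0.005 m).
It fails at once if a bystander is moved by more than 20 mm (distance of any of flux_tin, screwdriver, brush, cup, spray_bottle, multimeter, heatsink from where it was at the start of the episode above 0.02 m).
It also fails if it takes over 38 s, if anything falls off the work surface, if the arm or the gripper's body presses on something with over 40 N, if the wrist force passes 120 N, or if a joint passes its speed limit or range.

## Working session

There is one attempt and no reset: what is moved stays moved. The work goes in short steps, Python scripts to look and compute and a tool call to move; the robot and the scene stay as the last step left them, time stands still between calls to the robot, and variables do not carry over. Pictures are saved under pics/ and viewed, at most 10 in all, crops included, and the job is handed in when it is done.

Besides the shell and the picture viewer there is one more tool, called as name(argument=value, ...), one argument or row to a line, values as JSON. drive_tool: Moves the arm, as the interface text tells. Its arguments: {"type":"object","properties":{"xyz":{"type":"array"},"roll":{"type":"array"},"grip":{"type":"array"}},"required":["xyz","roll","grip"]}

```bash
mkdir -p pics
python3 - <<'E'
from workcell import env
import cv2,numpy as np
s=env.state();print(s['t'],s['eef_pos'],s['ee_rot'],s['width'])
for c in("top","scene"):
    p,d=env.grab_frame(c);cv2.imwrite(f"pics/{c}0.png",p[:,:,::-1]);np.savez(f"{c}0.npz",p=p,d=d)
    print(c,env.calibration(c))
for q in("psu_blue","cover_blue","tab_blue","psu_white","cover_white","tab_white","flux_tin"):
    print(q,[(np.round(r['xyz'],3),round(r['confidence'],2)) for r in env.look_for(q,"top")[:3]])
E
```

```text
0.0 [ 0.18484889 -0.62249209  0.17504075] [ 9.89599057e-01  1.43850425e-01 -1.84763846e-04 -8.53214637e-04] 0.9992288672894775
top {'fx': 511.8215308933883, 'fy': 511.8215308933883, 'cx': 313.15467331374833, 'cy': 236.71128613433694, 'eye': array([ 0.41011332, -0.03251338,  1.18223965]), 'attitude': array([-0.70160184,  0.71020535, -0.04888248,  0.03120445])}
scene {'fx': 435.8506944214223, 'fy': 435.8506944214223, 'cx': 316.87551303737337, 'cy': 243.73092723849965, 'eye': array([ 0.87284116, -0.57654387,  0.61437652]), 'attitude': array([ 0.87781203,  0.23295913, -0.11765724, -0.40166263])}
psu_blue [(array([ 0.535, -0.182,  0.061]), 0.94)]
cover_blue [(array([ 0.53 , -0.272,  0.083]), 0.92), (array([ 0.747, -0.077,  0.007]), 0.57)]
tab_blue [(array([ 0.536, -0.208,  0.07 ]), 0.69)]
psu_white [(array([ 0.531, -0.179,  0.056]), 0.66), (array([0.556, 0.255, 0.057]), 0.61)]
cover_white [(array([0.588, 0.171, 0.079]), 0.89), (array([ 0.534, -0.182,  0.062]), 0.73)]
tab_white [(array([0.57 , 0.233, 0.07 ]), 0.64), (array([0.746, 0.153, 0.1  ]), 0.48)]
flux_tin [(array([ 0.567, -0.012,  0.038]), 0.72)]
```

View pics/top0.png

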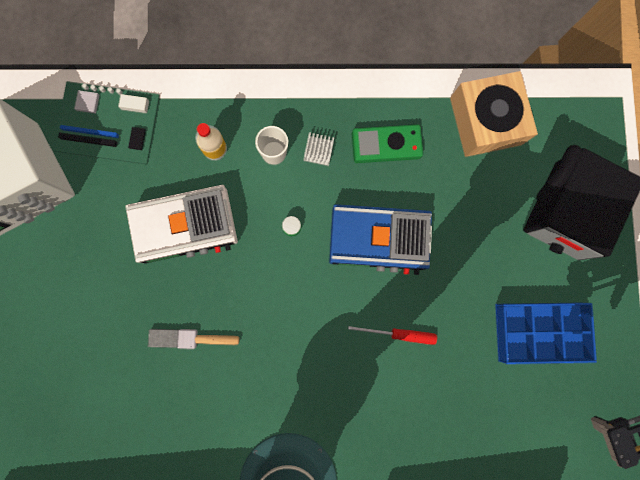

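```bash
cat > h.py <<'E'
import numpy as np,cv2
from scipy.spatial.transform import Rotation as R
def cloud(d,c):
    v,u=np.mgrid[:480,:640]
    P=np.dstack([(u-c['cx'])/c['fx']*d,(v-c['cy'])/c['fy']*d,d])
    W=P@R.from_quat(c['attitude']).as_matrix().T+c['eye'];W[d<=0]=np.nan
    return W
E
python3 - <<'E'
from h import *
from workcell import env
z=np.load("top0.npz");W=cloud(z['d'],env.calibration("top"))
for q in("cover_blue","tab_blue","psu_blue"):
    m=env.regions_of(q,"top")[0]["region"];w=W[m];w=w[np.isfinite(w[:,0])]
    zm=np.median(w[:,2]);k=w[abs(w[:,2]-zm)<.006]
    r=cv2.minAreaRect((k[:,:2]*1000).astype(np.float32));print(q,m.sum(),zm,np.percentile(w[:,2],[5,50,95]),r,k.mean(0))
E
```

```text
cover_blue 1780 0.08155497157153657 [0.07725501 0.08155497 0.08530781] ((534.1278686523438, -272.898681640625), (85.32357788085938, 98.87542724609375), 85.67903137207031) [ 0.53341549 -0.2722467   0.08166125]
tab_blue 309 0.07285741165800785 [0.06938273 0.07285741 0.07625567] ((538.4671630859375, -210.02545166015625), (35.824954986572266, 39.90435028076172), 87.54670715332031) [ 0.5377921  -0.20983497  0.07293834]
psu_blue 4141 0.06183519472862209 [0.04803712 0.06183519 0.07248532] ((537.6408081054688, -211.65176391601562), (219.24618530273438, 132.28799438476562), 85.91265106201172) [ 0.53652933 -0.17344816  0.06152051]
```

The top view shows the blue unit at right, about (382,237), with its fan end towards world −y and its bare end towards +y. The white unit is at (180,225). A tall black box at (590,200) lies near the path, so I'll check the clearance.

Run:
```python
from h import *
from workcell import env
z=np.load("top0.npz");W=cloud(z['d'],env.calibration("top"))
P=W[200:480,430:640].reshape(-1,3);P=P[np.isfinite(P[:,0])]
k=P[(P[:,2]>.1)&(P[:,0]>.27)];print(k.min(0),k.max(0))
for y in(-.7,-.65,-.6,-.55,-.5,-.45,-.4):
    q=k[abs(k[:,1]-y)<.025]; print(y,len(q), q.min(0) if len(q) else '', q[:,2].max() if len(q) else '')
t=-.072;ux=np.array([np.cos(t),np.sin(t)]);uy=np.array([-np.sin(t),np.cos(t)])
o=np.array([.538,-.2118])
print("push start",o-.127*uy,"push end",o-.030*uy, "vector per 10mm",uy*10)
```

```text
[ 0.4833568  -0.74349414  0.10004995] [ 0.6077184  -0.55074982  0.13771211]
-0.7 889 [ 0.4833568  -0.72497072  0.10899635] 0.1375609012432566
-0.65 1314 [ 0.48354085 -0.67499897  0.10014458] 0.1375909596528011
-0.6 1064 [ 0.50609267 -0.62495855  0.10010061] 0.13696917217403137
-0.55 395 [ 0.53517452 -0.57497384  0.10004995] 0.1377121104323884
-0.5 0  
-0.45 0  
-0.4 0  
push start [ 0.5288639  -0.33847096] push end [ 0.53584187 -0.24172227] vector per 10mm [0.71937808 9.9740912 ]
```

drive_tool(
  xyz=[
    [25,30,0],
    [25,30,0],
    [25,30,0],
    [25,30,0],
    [25,30,0],
    [25,30,0],
    [25,30,0],
    [25,30,0],
    [25,30,0],
    [25,30,0],
    [25,30,0],
    [25,30,0],
  ],
  roll=[0.1,0.1,0.1,0.1,0.1,0.1,0.1,0.1,0.1,0.1,0.1,0.1],
  grip=[0,0,0,0,0,0,0,0,0,0,0,0],
)

```text
t: 1.8
eef_pos: [0.486, -0.262, 0.1763]
ee_rot: [0.734, 0.679, -0.0, 0.0]
ft_force: [-0.1, -0.5, -0.1]
width: 0.008
gripper_force: 0.0
```

drive_tool(
  xyz=[
    [18,18,-10],
    [18,18,-20],
    [16,16,-20],
    [0,0,-20],
    [0,0,-10],
    [0,0,0],
  ],
  roll=[0,0,0,0,0,0],
  grip=[0,0,0,0,0,0],
)

```text
t: 2.4
eef_pos: [0.5358, -0.2113, 0.0947]
ee_rot: [0.736, 0.677, -0.001, -0.001]
ft_force: [-0.8, -0.4, -0.8]
width: 0.009
gripper_force: 0.0
```

Run:
```python
from workcell import env
import cv2
s=env.state();print(s['t'],s['eef_pos'])
p,d=env.grab_frame("scene");cv2.imwrite("pics/scene1.png",p[:,:,::-1])
```

```text
2.4 [ 0.53580894 -0.2112848   0.09466784]
```

View pics/scene1.png

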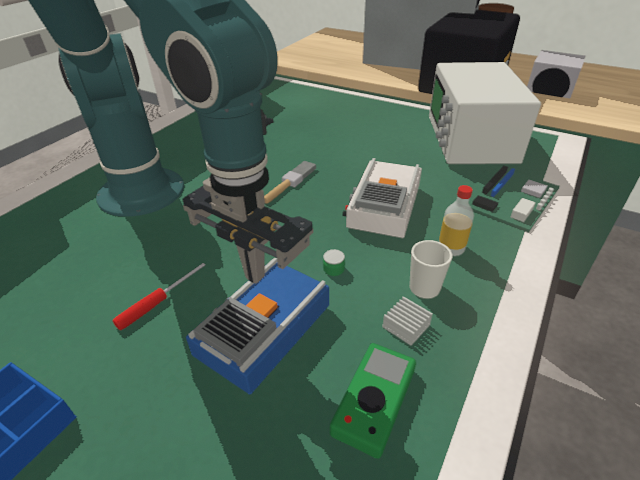

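The closed fingers at (257,275) hang just over the orange tab at (262,305). I'll check this by projection.

Run:
```python
from h import *
from workcell import env
c=env.calibration("scene")
for p in([.5358,-.2113,.0947],[.5385,-.21,.072]):
    q=R.from_quat(c['attitude']).inv().apply(np.array(p)-c['eye']);print(q[0]/q[2]*c['fx']+c['cx'],q[1]/q[2]*c['fy']+c['cy'])
print([(r['xyz'],r['confidence']) for r in env.look_for("tab_blue","scene")[:2]])
```

```text
257.0660011038599 293.73533795856633
260.33707076093305 303.20479152633015
[([0.5407, -0.2141, 0.0762], 0.91)]
```

drive_tool(
  xyz=[
    [0,1,-10],
    [0,1,-8],
    [0,0,-5],
    [0,0,-5],
    [0,0,-4],
    [0,0,-2],
    [0,0,0],
    [0,0,0],
  ],
  roll=[0,0,0,0,0,0,0,0],
  grip=[0,0,0,0,0,0,0,0],
)

```text
t: 3.3
eef_pos: [0.5372, -0.2091, 0.0621]
ee_rot: [0.736, 0.678, 0.0, 0.0]
ft_force: [-0.1, 0.3, 0.6]
width: 0.004
gripper_force: 0.0
```

drive_tool(
  xyz=[
    [0,0,-1],
    [0,0,-1],
    [0,0,0],
    [0,0,0],
  ],
  roll=[0,0,0,0],
  grip=[0,0,0,0],
)

```text
t: 3.7
eef_pos: [0.5371, -0.2091, 0.06]
ee_rot: [0.736, 0.678, 0.0, 0.0]
ft_force: [0.5, 0.5, 0.2]
width: 0.002
gripper_force: 0.0
```

drive_tool(
  xyz=[
    [0,0,-1],
    [0,0,-1],
    [0,0,0],
    [0,0,0],
  ],
  roll=[0,0,0,0],
  grip=[0,0,0,0],
)

```text
t: 4.1
eef_pos: [0.537, -0.2091, 0.0579]
ee_rot: [0.736, 0.678, -0.0, -0.0]
ft_force: [0.3, -1.0, 0.5]
width: 0.007
gripper_force: 0.0
```

Run:
```python
from workcell import env
import cv2
s=env.state();print(s['t'],s['eef_pos'],s['ft_force'])
p,d=env.grab_frame("scene");cv2.imwrite("pics/scene2.png",cv2.resize(p[220:400,170:350,::-1],(540,540)))
```

```text
4.1 [ 0.53700287 -0.20907911  0.0579129 ] [ 0.33404905 -0.97547576  0.49170269]
```

View pics/scene2.png

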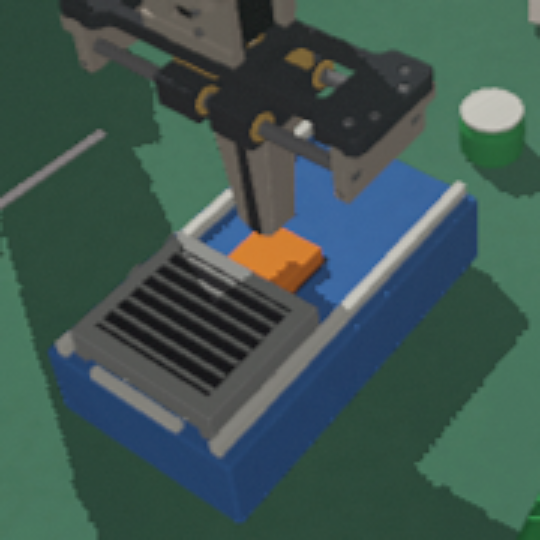

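The crop shows the fingertip ending at (262,232), which is full-image (257,297), and the tab still looks raised. That disagrees with the reported TCP, so I'll measure the fingertip with the depth image.

Run:
```python
from h import *
from workcell import env
c=env.calibration("scene");p,d=env.grab_frame("scene");W=cloud(d,c)
for u in(254,258,262):
    for v in range(270,320,3): print(u,v,np.round(W[v,u]*1000),p[v,u])
q=R.from_quat(c['attitude']).inv().apply(env.state()['eef_pos']-c['eye']);print(q[0]/q[2]*c['fx']+c['cx'],q[1]/q[2]*c['fy']+c['cy'])
p,d=env.grab_frame("top");W=cloud(d,env.calibration("top"))
for r in env.regions_of("tab_blue","top")[:2]: 
    w=W[r['region']];print(r['confidence'],r['region'].sum(),np.nanmedian(w,0))
```

```text
254 270 [ 547. -222.  162.] [88 83 78]
254 273 [ 545. -220.  154.] [101  95  88]
254 276 [ 545. -222.  148.] [103  96  89]
254 279 [ 543. -221.  140.] [93 87 81]
254 282 [ 542. -221.  134.] [75 71 66]
254 285 [ 541. -220.  126.] [49 46 47]
254 288 [ 539. -220.  118.] [32 32 34]
254 291 [ 537. -219.  109.] [32 34 34]
254 294 [ 536. -219.  102.] [31 31 32]
254 297 [ 520. -203.   71.] [190 117  94]
254 300 [ 524. -208.   70.] [213 130  50]
254 303 [ 529. -215.   72.] [213 129  50]
254 306 [ 533. -220.   72.] [213 128  49]
254 309 [ 537. -225.   72.] [219 131  45]
254 312 [ 545. -235.   79.] [83 87 87]
254 315 [ 550. -241.   81.] [86 87 84]
254 318 [ 554. -247.   81.] [82 85 82]
258 270 [ 555. -222.  166.] [105  98  91]
258 273 [ 554. -222.  160.] [103  97  89]
258 276 [ 553. -221.  152.] [100  95  88]
258 279 [ 552. -222.  146.] [99 93 86]
258 282 [ 551. -222.  139.] [101  94  87]
258 285 [ 549. -220.  130.] [100  93  86]
258 288 [ 548. -221.  123.] [101  94  87]
258 291 [ 547. -221.  116.] [101  95  88]
258 294 [ 546. -220.  108.] [103  96  89]
258 297 [ 545. -220.  100.] [97 95 92]
25
[... 349 characters left out ...]
4.] [94 87 81]
262 276 [ 555. -215.  148.] [95 88 83]
262 279 [ 554. -215.  141.] [94 89 82]
262 282 [ 554. -216.  135.] [94 88 82]
262 285 [ 553. -216.  128.] [94 88 81]
262 288 [ 553. -217.  123.] [94 88 82]
262 291 [ 551. -216.  113.] [95 88 83]
262 294 [ 551. -216.  106.] [92 87 82]
262 297 [ 533. -198.   73.] [192 118  61]
262 300 [ 537. -203.   72.] [211 127  49]
262 303 [ 540. -208.   72.] [212 128  51]
262 306 [ 545. -214.   73.] [212 128  49]
262 309 [ 549. -220.   73.] [214 130  50]
262 312 [ 552. -224.   72.] [153  84  33]
262 315 [ 559. -233.   78.] [97 85 80]
262 318 [ 564. -240.   81.] [88 89 87]
260.84194072738825 308.14424234651744
0.52 6 [ 0.55514909 -0.19605435  0.07257117]
```

The depth image puts the fingertips at z≈0.098, while the reported TCP is 0.058, and there's no contact force. So there is a steady offset of about 40 mm. Before going lower I'll check the gripper's profile.

Run:
```python
from h import *
from workcell import env
for n in("scene","wrist"):
    p,d=env.grab_frame(n);cv2.imwrite(f"pics/{n}3.png",p[:,:,::-1])
    if n=="scene":
        W=cloud(d,env.calibration(n)).reshape(-1,3);W=W[np.isfinite(W[:,0])]
        rel=W-[.537,-.209,0]
        k=rel[(abs(rel[:,0])<.13)&(abs(rel[:,1])<.08)&(rel[:,2]>.085)]
        for x in np.arange(-.12,.13,.02):
            q=k[abs(k[:,0]-x)<.01]
            if len(q): i=q[:,2].argmin();print(round(x,2),len(q),np.round(q[i],3))
s=env.state();print(s['joints'],s['width'],env.calibration("wrist"))
```

```text
-0.12 30 [-0.11  -0.023  0.494]
-0.1 246 [-0.093 -0.024  0.209]
-0.08 935 [-0.081 -0.022  0.184]
-0.06 1461 [-0.065 -0.021  0.197]
-0.04 1956 [-0.032 -0.029  0.191]
-0.02 2948 [-0.01  -0.008  0.097]
0.0 4331 [ 0.006 -0.01   0.096]
0.02 5799 [ 0.013 -0.007  0.101]
0.04 5571 [0.03  0.    0.181]
0.06 325 [ 0.06  -0.031  0.195]
0.08 814 [ 0.085 -0.02   0.185]
0.1 361 [0.09  0.021 0.19 ]
[ 6.18891904e-01  5.32484646e-01 -3.94735544e-01  1.85658596e+00
  2.74163887e-01  8.05708767e-01 -1.83125078e-04] 0.010335099385990082 {'fx': 371.64829954431775, 'fy': 371.64829954431775, 'cx': 321.94506257410757, 'cy': 243.09309010047147, 'eye': array([ 0.54361158, -0.1391627 ,  0.26712994]), 'attitude': array([ 0.9908908 , -0.04103469, -0.00450041,  0.12818471])}
```

View pics/wrist3.png

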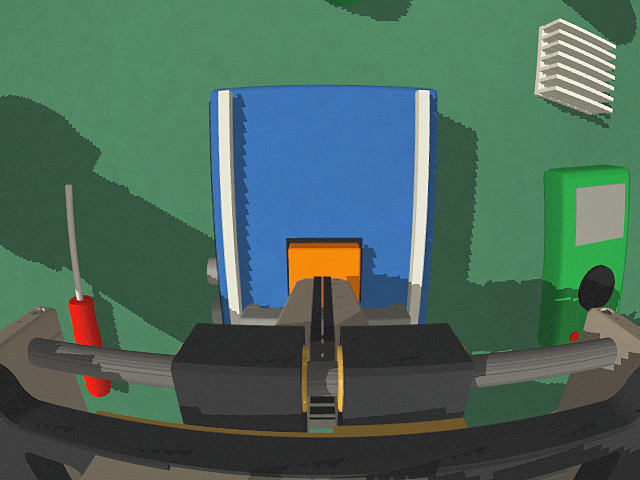

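In the wrist view the fingers at (322,290) are centred over the tab at (324,265). The body and tips are 88 mm apart as specified, so the reported z simply reads about 38 mm low. I'll keep descending in guarded steps and watch the force.

drive_tool(
  xyz=[
    [0,0,-7],
    [0,0,-7],
    [0,0,-6],
    [0,0,-4],
    [0,0,-2],
    [0,0,-2],
    [0,0,-2],
  ],
  roll=[0,0,0,0,0,0,0],
  grip=[0,0,0,0,0,0,0],
)

```text
t: 5.1
eef_pos: [0.5366, -0.209, 0.028]
ee_rot: [0.736, 0.678, -0.0, -0.0]
ft_force: [-2.3, 0.6, 3.3]
width: 0.007
gripper_force: 2.0
```

drive_tool(
  xyz=[
    [0,0,-2],
    [0,0,-2],
    [0,0,-1],
    [0,0,0],
  ],
  roll=[0,0,0,0],
  grip=[0,0,0,0],
)

```text
t: 5.5
eef_pos: [0.5369, -0.2091, 0.0238]
ee_rot: [0.736, 0.678, -0.0, -0.0]
ft_force: [-5.1, 0.7, 10.7]
width: 0.01
gripper_force: 5.3
```

drive_tool(
  xyz=[
    [0,0,-1],
    [0,0,0],
    [0,0,0],
  ],
  roll=[0,0,0],
  grip=[0,0,0],
)

```text
t: 5.8
eef_pos: [0.5369, -0.2091, 0.0237]
ee_rot: [0.736, 0.677, -0.0, 0.0]
ft_force: [-7.6, 1.9, 18.0]
width: 0.004
gripper_force: 8.8
```

drive_tool(
  xyz=[
    [0,0,15],
    [0,0,20],
    [0,0,15],
    [-2,-33,0],
    [-2,-33,0],
    [-2,-33,0],
    [-2,-32,0],
    [0,0,0],
    [0,0,0],
  ],
  roll=[0,0,0,0,0,0,0,0,0],
  grip=[0,0,0,0,0,0,0,0,0],
)

```text
t: 6.7
eef_pos: [0.5291, -0.3408, 0.072]
ee_rot: [0.736, 0.677, 0.0, 0.0]
ft_force: [0.0, 0.6, -0.1]
width: 0.006
gripper_force: 0.0
```

Run:
```python
from h import *
from workcell import env
print(env.state()['eef_pos'])
p,d=env.grab_frame("scene");cv2.imwrite("pics/scene4.png",cv2.resize(p[200:420,140:360,::-1],(550,550)))
W=cloud(d,env.calibration("scene"))
for q in("tab_blue","cover_blue"):
    for r in env.regions_of(q,"scene")[:1]:print(q,r['confidence'],r['region'].sum(),np.nanmedian(W[r['region']],0))
W=W.reshape(-1,3);W=W[np.isfinite(W[:,0])];rel=W-env.state()['eef_pos']*[1,1,0]
k=rel[(abs(rel[:,0])<.02)&(abs(rel[:,1])<.02)&(rel[:,2]>.084)];print(len(k),k[k[:,2].argsort()[:4]])
```

```text
[ 0.52911673 -0.34081503  0.07204967]
tab_blue 0.8 264 [ 0.54080494 -0.20771097  0.06208856]
cover_blue 0.69 1619 [ 0.56739337 -0.28162663  0.0799988 ]
3937 [[ 0.00177327 -0.01295331  0.10933966]
 [ 0.00740762 -0.01269529  0.11056074]
 [-0.00189758 -0.01252316  0.11096428]
 [ 0.00225288 -0.01276617  0.1117565 ]]
```

View pics/scene4.png

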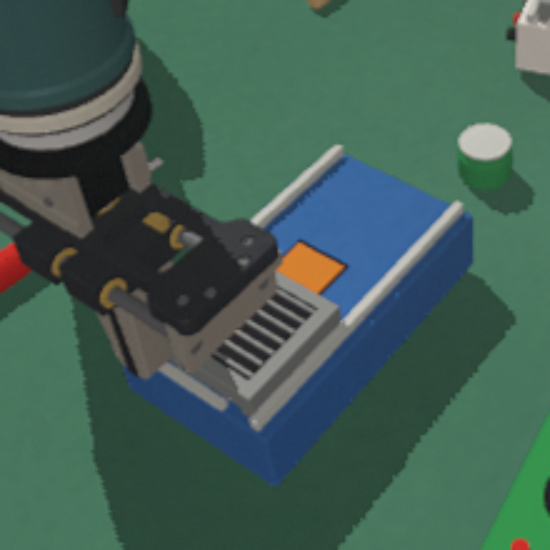

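The tab is flush at z=0.062, crop (312,265), and the cover is still on its seat. The fingertips are past the trailing edge at z≈0.109. Next I descend 37 mm and push.

drive_tool(
  xyz=[
    [0,0,-12],
    [0,0,-13],
    [0,0,-12],
    [0,0,0],
    [0.5,6,0],
    [0.5,6,0],
    [0.5,6,0],
    [0.5,6,0],
    [0.5,6,0],
    [0,0,0],
  ],
  roll=[0,0,0,0,0,0,0,0,0,0],
  grip=[0,0,0,0,0,0,0,0,0,0],
)

```text
t: 7.85
eef_pos: [0.5321, -0.3089, 0.0354]
ee_rot: [0.735, 0.678, 0.0, 0.0]
ft_force: [-0.6, -1.1, 0.2]
width: 0.003
gripper_force: 0.0
```

drive_tool(
  xyz=[
    [0.4,6,0],
    [0.4,6,0],
    [0.4,6,0],
    [0.4,6,0],
    [0.4,6,0],
    [0.4,6,0],
    [0.4,6,0],
    [0.4,6,0],
    [0.4,6,0],
    [0.4,6,0],
    [0,3,0],
    [0,0,0],
  ],
  roll=[0,0,0,0,0,0,0,0,0,0,0,0],
  grip=[0,0,0,0,0,0,0,0,0,0,0,0],
)

```text
t: 9.05
eef_pos: [0.5356, -0.2461, 0.0349]
ee_rot: [0.735, 0.678, 0.0, -0.0]
ft_force: [-0.5, -0.3, 0.5]
width: 0.0
gripper_force: 0.0
```

```bash
cat > m.py <<'E'
from h import *
from workcell import env
print(env.state()['eef_pos'])
for n in("scene","top"):
    p,d=env.grab_frame(n);cv2.imwrite(f"pics/{n}_{env.state()['t']:.2f}.png",cv2.resize(p[200:420,140:360,::-1],(550,550)))
    W=cloud(d,env.calibration(n));o=np.array([.538,-.2118]);uy=np.array([.0719,.9974])
    for r in env.regions_of("cover_blue",n)[:1]:
        w=W[r['region']];w=w[abs(w[:,2]-.080)<.006];y=(w[:,:2]-o)@uy
        print(n,r['confidence'],len(w),np.median(w,0),"unit y range",np.percentile(y,[1,50,99]))
E
python3 m.py; ls pics
```

```text
[ 0.53556789 -0.24606642  0.03490217]
scene 0.85 599 [ 0.57986092 -0.21784028  0.07978979] unit y range [-0.02540657 -0.00460373  0.05689362]
top 0.85 1617 [ 0.53773162 -0.19226236  0.08186286] unit y range [-0.02119844  0.01974029  0.05915678]
scene0.png
scene1.png
scene2.png
scene3.png
scene4.png
scene_9.10.png
top0.png
top_9.20.png
wrist3.png
```

drive_tool(
  xyz=[
    [0.2,3,0],
    [0.2,3,0],
    [0,0,0],
    [-1,-8,0],
    [-1,-12,0],
    [0,0,20],
    [0,0,30],
    [0,-20,40],
    [0,-40,30],
    [0,-40,0],
    [0,0,0],
    [0,0,0],
  ],
  roll=[0,0,0,0,0,0,0,0,0,0,0,0],
  grip=[0,0,0,0,0,0,0,0,0,0,0,0],
)

```text
t: 10.45
eef_pos: [0.5327, -0.3631, 0.1545]
ee_rot: [0.737, 0.676, -0.0, -0.0]
ft_force: [-0.3, 1.5, -0.5]
width: -0.001
gripper_force: 0.0
```

```bash
rm pics/*_*; python3 m.py; ls pics; mv pics/scene_*.png pics/sceneF.png
```

```text
[ 0.53274973 -0.3631074   0.15450608]
scene 0.58 2304 [ 0.54458642 -0.19386911  0.08038601] unit y range [-0.01956198  0.01813724  0.06355995]
top 0.9 1681 [ 0.53928675 -0.18832443  0.08157053] unit y range [-0.01814248  0.02331047  0.06450012]
scene0.png
scene1.png
scene2.png
scene3.png
scene4.png
scene_10.50.png
top0.png
top_10.60.png
wrist3.png
```

View pics/sceneF.png

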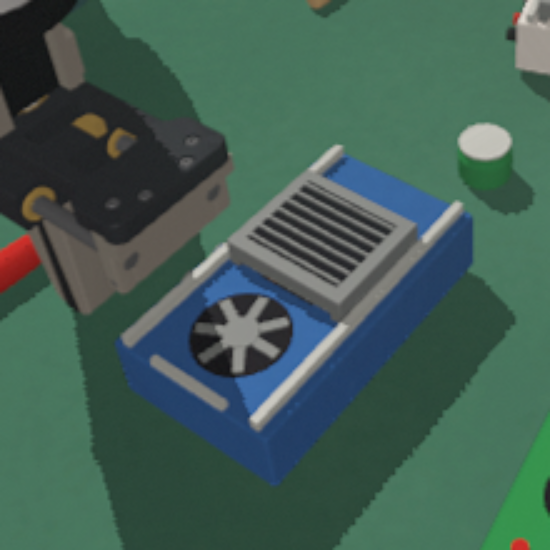

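The fan opening at (240,335) is fully uncovered. The cover at (325,245) lies flat about 83 mm from its seat, and the arm is clear.

```bash
python3 -c "
from workcell import env
print(env.finish_job())"
```

```text
the job is handed in; nothing more can be done
None
```

I pressed the blue unit's tab fully in, then pushed its cover about 83 mm along the rails; it lies flat with the whole fan opening uncovered, the arm touched nothing else, and the job is handed in (no verdict came back).

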